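# Tip a tray of steel rollers into the slot of a gravity magazine

### The arm

A 6-joint arm with a two-finger parallel gripper is mounted at the origin on a cart in front of the work surface, level with it; the furniture and walls round the work are solid. World frame = base frame: x ahead of the robot, y to its left, z up, the work surface at z = 0. Lengths are in m, angles in degrees, forces in N, time in s.
With the tool pointing down it reaches from about 0.35 to 0.875 m from the base axis. Payload 4.2 kg.
Tool frame: the origin (TCP) lies at the very end of the fingers, on their centre line; the grasp point (between the pads) lies 19 mm behind it; z points along the fingers, y is the line along which they close (so a half turn about z gives the same grasp; the last joint's range is limited). The gripper opens to 87 mm and grips with 3 to 60 N. Pads are 19 mm wide; open, the fingers measure 117 mm over their backs; the gripper's body (75 mm by 190 mm) begins 51 mm behind the grasp point.
Start: joints at [-49.412, 22.042, 0.453, 0, -68.411, -14.817], TCP at [0.272, -0.563, 0.223] pointing down, gripper open.
Joint ranges: [-179.83, 179.83], [-69.29, 118.12], [-61.27, 80.66], [-181.25, 117.63], [-171.15, -9.14], [-177.46, 177.46]. Speed limits (degrees/s): [159.86, 159.86, 180, 180, 180, 180].

### API

Orientations are given as a 3x3 rotation matrix whose columns are the frame's x, y, z axes.
In Python, from station import sense, cams, r gives the robot as it stands. The module is installed in compiled form; this text tells all that it offers.
- The arm moves only by the tool step_arm, never from a script. Its argument "targets" is text: rows parted by semicolons, each of 4 numbers parted by spaces: the shift along the tool's x, y, z in cm, then the turn about the tool's z in degrees. In form: x y z turn; .... A call has 1 to 12 rows; each row shifts and turns the commanded pose from where the row before left it, along the tool's axes as they then stand; what a row does not reach is not made up. A row lasts 1/12 s, in which the tool goes at most 41.7 mm and 7.16 degrees, less where a joint would pass 70% of its speed; a pose out of reach is approached as far as the arm can. A call with a gripper value outside its range is refused whole. "claw" is the finger opening in cm, from 0 to 8.7, set as the call begins (left out, the last holds). The fingers move at their own pace and stop on an object; the grip force is fixed at half the most. Time passes only in rows, so rows that do not move let the fingers close. It gives the time, the measured TCP pose, the force, the opening and the grip force at its end, in the units of the state.
- sense(): the state, without advancing time (a new reading comes with each control period).
- cams.capture(name): name is "side" or "top" or "wrist"; returns a dict with "frame" (384x512x3 uint8, blue, green, red), "vertical_fov" (degrees; the focal length in pixels is half the picture's height over the tangent of half this angle, whatever the lens; pixels are square), "cx", "cy" (the principal point, pixels), "dist_coeffs" ([k1, k2, p1, p2, k3] as OpenCV has them; the pictures are not rectified), "eye" and "rotation" of the camera in the world; the wrist camera has in their place "tool_from_camera" (4x4, takes a point from camera to tool coordinates, whose origin is the TCP and whose axes are the flange's). Camera axes: x right, y down, z forward; pixel columns grow to the right and rows downward; lengths in m; the calibration is good to about 2 mm. A picture is of the moment at which its call begins: read the wrist's pose just before it. There is no depth.
- r.finish_job(): hands the job in; it is judged then, once.
The state is a dict: "time_s": time; "joints": joint angles; "joint_velocities": joint speeds; "effort": joint torques, N m; "tcp_pos": TCP position; "ee_rot": TCP orientation; "wrist_force": force on the tool from outside, world axes, zero at the start; "moment": the same for the moment, N m; "gripper_width": opening from 0.0 (shut) to 1.0 (fully open); "gripper_force": force on a finger pad.
Only numpy, scipy, OpenCV 4.12 (cv2) and the standard library are available. Lean on these libraries where they do the work, as an engineer would, in place of code of your own. Each camera call takes 0.05 s, during which the arm holds its last target. There are 200 camera calls.

### The job

Load the roller magazine: take the aluminium tray by its bar, turn it so that its five steel rollers lie parallel to the slot, and feel for the magazine's tip rail, which is clamped at a different height each time: rest the spout on it and let the tray stand level there for a second with all its rollers. Then tip the tray over the rail until all five rollers have rolled off and dropped through the slot into the magazine, set the empty tray back on the bench, upright and clear of the magazine, and let go. Leave the other tools where they lie.

Things in the scene. Friction and masses are not known exactly. Their poses are not given: they have to be found in the camera images.
- magazine: Grey sheet-steel gravity magazine fixed to the bench, foot 172 x 112 mm, 134 high. Origin: on the bench, under the middle of the slot. x: along the slot; +y: the direction in which rollers roll in, from the tip rail over the apron to the slot; z up. Rollers lying in the slot or in the trough below it are in the magazine. It does not move.
- slot_mouth (a point): Centre of the slot's mouth, at magazine 0, 0, 74 mm, same axes. The slot is 142 long in x, 18 wide in y (-9 to +9), upright, about 60 deep; its far wall (y +9) stands up to z 124 and stops rolling rollers. On the -y side the apron slopes down at 30 degrees from y -44, z 94 to the slot's edge at y -9, z 74.
- rail_low (a point): Top of the tip rail, mid-length, if it were clamped at its lowest: magazine 0, -48, 98 mm, same axes. The rail is a level black rubber-sleeved bar, 8 mm diameter, along x from cheek to cheek, held by two wing nuts; it is clamped 0 to 15 mm higher than this point, differently each time, and the state does not tell: feel for it. It stands firm below 60 N.
- cheek_rim (a point): Top inner edge of the magazine's cheek on its +x side, at magazine 71, -20, 124 mm, same axes. Two upright cheeks, inner faces at x -71 and +71, close apron and slot at both ends from y -52 to +13, up to z 124; above that their rims flare outwards to z 134, x 79.
- trough (a point): Pick-up trough below the slot's far wall, at magazine 0, 30, 16 mm. The slot's floor (z 16 to 9) slopes down towards +y and lets rollers out under the far wall into this trough, which ends at a lip at y +42, z 21.
- tray: Aluminium tote tray with a wooden carrying bar, 132 mm wide in x, 90 deep in y, 91 high, 0.2 to 0.3 kg empty. Origin: on its underside, mid-footprint. x: along rollers and bar; +y: towards the open spout; z up. Its floor (3 thick) rises at 10 degrees from the back wall (y -40, top z 8) to the spout, so rollers stay at the back until the spout is tipped down by over 10 degrees; 25 to 40 empties it.
- tray_bar (a point): Centre of the carrying bar, where to grip: at tray 0, -6, 79 mm, same axes. Wooden bar 124 long in x, 11 thick in y, 18 high, between two upright end straps (24 wide in y). Over 35 mm free between its underside and the rollers.
- tray_lip (a point): Middle of the spout edge, upper side, at tray 0, 46, 23 mm, same axes. The tray's end cheeks (4 thick, outer faces at x -66 and +66, 36 high) run right up to it, so the nose fits between the magazine's cheeks with 5 mm to spare either side.
- tray_stop (a point): Middle of the front face of the stop strip below the nose, at tray 0, 31, 13 mm, same axes. It hangs under the floor across the tray, lower edge at z 7.5. With the tray level, its nose on the rail and this strip against the rail, the tray's origin is at magazine 0, -83, 80 mm plus the rail's extra height, and the spout edge is 11 mm beyond the rail's axis; tipping then turns the tray about the rail.
- roller1: Ground steel roller, 12 mm diameter, 118 long, 0.1 kg; origin at its centre, x along its axis. All five are alike; they start side by side in the tray, 1 at the back.
- roller2: Ground steel roller, 12 mm diameter, 118 long, 0.1 kg; origin at its centre, x along its axis. All five are alike; they start side by side in the tray, 1 at the back.
- roller3: Ground steel roller, 12 mm diameter, 118 long, 0.1 kg; origin at its centre, x along its axis. All five are alike; they start side by side in the tray, 1 at the back.
- roller4: Ground steel roller, 12 mm diameter, 118 long, 0.1 kg; origin at its centre, x along its axis. All five are alike; they start side by side in the tray, 1 at the back.
- roller5: Ground steel roller, 12 mm diameter, 118 long, 0.1 kg; origin at its centre, x along its axis. All five are alike; they start side by side in the tray, 1 at the back.
- stone: Bystander: dark square dressing stone, 95x24x24, lying on the bench (mm); loose, origin at the centre of its underside.
- tin: Bystander: round grease tin, 70 diameter, 42 high (mm); loose, origin at the centre of its underside.
- spanner: Bystander: flat combination spanner, 229 long, 41 wide, 6 thick (mm); loose, origin at the centre of its underside.
- block: Bystander: oak block, 85x44x38 (mm); loose, origin at the centre of its underside.
- gauge: Bystander: folded feeler gauge, 95 long, 15 wide, 12 high (mm); loose, origin at the centre of its underside.
- cross_driver: Bystander: black-handled screwdriver, 186 long, 28 wide, 25 high, at the left near the wall (mm); loose, origin at the centre of its underside.
- flat_driver: Bystander: black-handled flat screwdriver, 205 long, 28 wide, 25 high, behind the magazine, in the middle of the bench (mm); loose, origin at the centre of its underside.

How it is judged:
By the outcome, as a careful person would: the job done as asked, in the order asked, and still so for the second after the job is handed in, with the robot touching nothing.
It also fails if it takes over 58 s, if anything falls off the work surface, if the arm or the gripper's body presses on something with over 40 N, if the wrist force passes 120 N, or if a joint passes its speed limit or range.

## Working session

There is one attempt and no reset: what is moved stays moved. The work goes in short steps, Python scripts to look and compute and a tool call to move; the robot and the scene stay as the last step left them, time stands still between calls to the robot, and variables do not carry over. Pictures are saved under pics/ and viewed, at most 10 in all, crops included, and the job is handed in when it is done.

Besides the shell and the picture viewer there is one more tool, called after "Request:" as name(argument=value, ...) on one line, values as JSON. step_arm: Moves the arm, as the interface text tells. Its arguments: {"type":"object","properties":{"targets":{"type":"string"},"claw":{"type":"number"}},"required":["targets"]}

```bash
mkdir -p pics; python3 - <<'E'
from station import sense,cams
import cv2
s=sense();print(s)
for n in("top","side"):
    c=cams.capture(n);f=c.pop("frame");cv2.imwrite(f"pics/{n}.png",cv2.resize(f,(800,600),interpolation=cv2.INTER_CUBIC));print(n,c)
c=cams.capture("wrist");c.pop("frame");print(c)
E
```

```text
{'time_s': 0.0, 'joints': array([-4.94112422e+01,  2.20894531e+01,  3.78452005e-01, -2.94551473e-02,
       -6.84103680e+01, -1.48173216e+01]), 'joint_velocities': array([ 0.037436  ,  0.00406391, -0.09051825,  0.00898682,  0.03319896,
       -0.00791389]), 'effort': array([-2.15646887e-04, -3.90664244e+01,  1.87400705e+01,  4.21965256e+00,
        1.09017434e-02, -1.77260963e-04]), 'tcp_pos': array([ 0.27149709, -0.56227162,  0.22146311]), 'ee_rot': array([[-9.00618045e-01, -4.34610293e-01, -1.01517307e-03],
       [-4.34611472e-01,  9.00616002e-01,  1.91960550e-03],
       [ 8.00008038e-05,  2.17003722e-03, -9.99997642e-01]]), 'wrist_force': array([-0.05113174,  0.46402535, -0.07155155]), 'moment': array([ 0.00861088, -0.07494683,  0.00534649]), 'gripper_force': 0.0, 'gripper_width': 1.001999128462581}
top {'vertical_fov': 56.866836282025176, 'cx': 257.03758212567175, 'cy': 189.3925943477143, 'dist_coeffs': array([-0.02232365,  0.        ,  0.        ,  0.        ,  0.        ]), 'eye': array([ 0.3509261 , -0.04712379,  0.94583891]), 'rotation': array([[ 0.18431723, -0.95175888,  0
[... 336 characters left out ...]
 ]), 'rotation': array([[ 0.58382511, -0.61111573,  0.53449585],
       [-0.81186856, -0.44285998,  0.380453  ],
       [ 0.00420601, -0.65605839, -0.75469842]])}
{'vertical_fov': 68.99045630546426, 'cx': 255.93144728787453, 'cy': 188.8840434776932, 'dist_coeffs': array([-0.06429744,  0.        ,  0.        ,  0.        ,  0.        ]), 'tool_from_camera': array([[-7.22652929e-04, -9.57140206e-01, -2.89624074e-01,
         7.94605366e-02],
       [ 9.99999558e-01, -8.65783323e-04,  3.66072533e-04,
        -6.77122555e-04],
       [-6.01134433e-04, -2.89623681e-01,  9.57140409e-01,
        -1.61642067e-01],
       [ 0.00000000e+00,  0.00000000e+00,  0.00000000e+00,
         1.00000000e+00]])}
```

View pics/top.png

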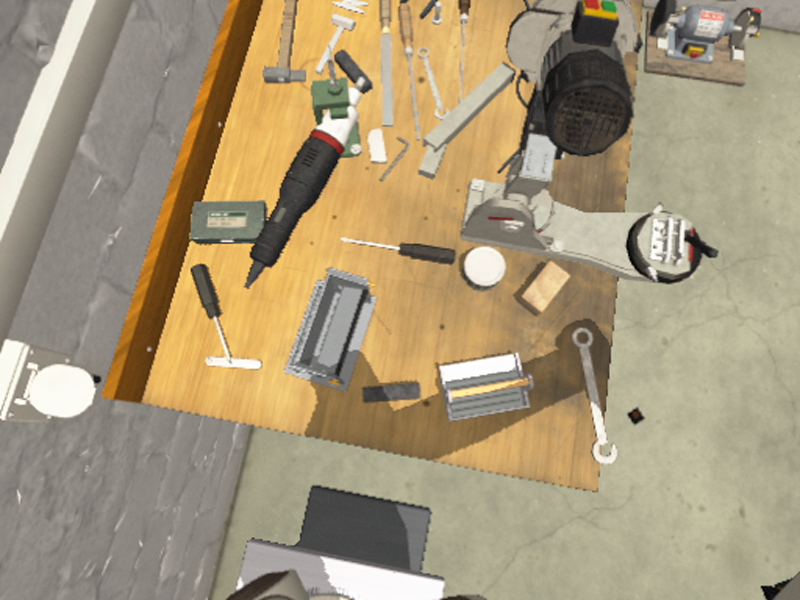

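View pics/side.png

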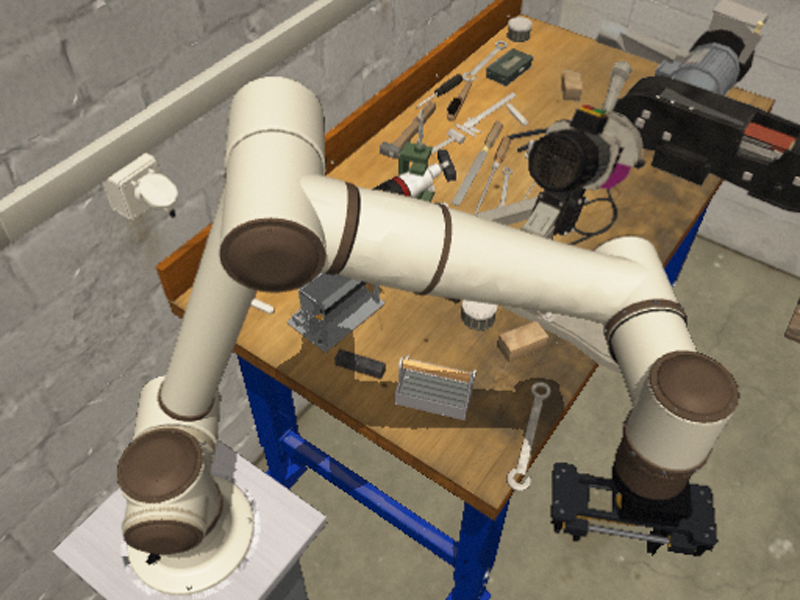

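The top view shows the magazine at about (332,328) and the tray at about (485,385), with the bar at (487,388). The stone lies between them at (391,391). I'll enlarge this area.

```bash
cat > h.py <<'E'
from station import sense,cams
import cv2,numpy as np
def K(c):
    h=c.get("h",384);f=h/2/np.tan(np.radians(c["vertical_fov"])/2);return np.array([[f,0,c["cx"]],[0,f,c["cy"]],[0,0,1]])
def campose(c,s=None):
    if "eye" in c:return c["rotation"],c["eye"]
    T=c["tool_from_camera"];R=s["ee_rot"];return R@T[:3,:3],s["tcp_pos"]+R@T[:3,3]
def ray(c,uv,z,s=None):
    R,e=campose(c,s);p=cv2.undistortPoints(np.array([[uv]],float),K(c),c["dist_coeffs"])[0,0]
    d=R@np.array([p[0],p[1],1]);return e+d*(z-e[2])/d[2]
def proj(c,P,s=None):
    R,e=campose(c,s);P=(np.array(P)-e)@R
    return cv2.projectPoints(P,np.zeros(3),np.zeros(3),K(c),c["dist_coeffs"])[0][:,0]
E
python3 - <<'E'
from h import *
f=cams.capture("top")["frame"]
cv2.imwrite("pics/c1.png",cv2.resize(f[165:275,178:258],(580,600*1),interpolation=cv2.INTER_CUBIC)) if 0 else None
cv2.imwrite("pics/c1.png",cv2.resize(f[165:275,176:346],(0,0),fx=4.7,fy=4.7,interpolation=cv2.INTER_CUBIC))
E
```

```text
(no output)
```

View pics/c1.png

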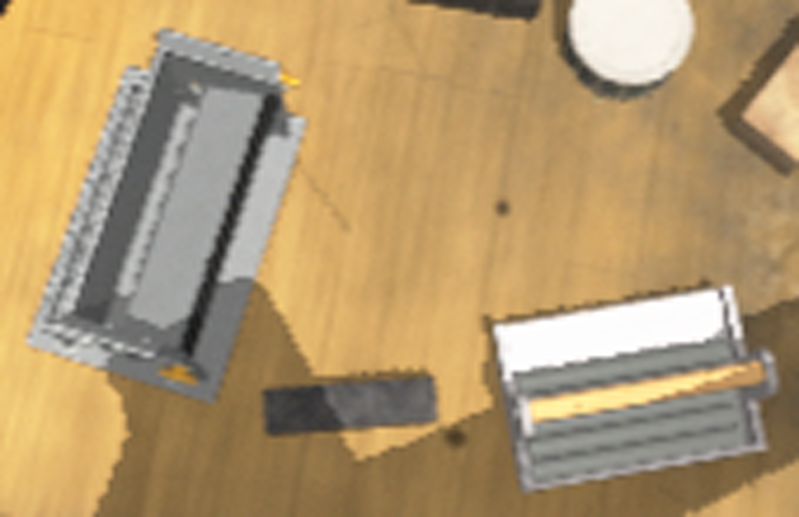

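The crop shows the rail as a black bar from (188,352) to (277,100), so the magazine's -y side faces right. The tray's bright spout edge runs (498,325)-(730,287), so its rollers lie towards the robot. The bar runs (530,410)-(762,372). I'll fit both poses and check them against the known sizes.

```bash
cat > fit.py <<'E'
from h import *
from scipy.optimize import least_squares
c=cams.capture("top")
o=lambda u:np.array([176+u[0]/4.7-.4,165+u[1]/4.7-.4])
def T(p,P):
    a=p[2];R=np.array([[np.cos(a),-np.sin(a),0],[np.sin(a),np.cos(a),0],[0,0,1]]);return np.array(P)@R.T+[p[0],p[1],0]
def fit(P,uv,p0):
    P=np.array(P)/1e3;uv=np.array([o(u) for u in uv])
    r=least_squares(lambda p:(proj(c,T(p,P))-uv).ravel(),p0)
    print(r.x[:2].round(4),np.degrees(r.x[2]).round(2),"res px",r.fun.reshape(-1,2).round(1).tolist());return r.x
m=fit([[71,-48,101],[-71,-48,101],[79,13,134],[79,-52,134]],[(277,100),(188,352),(160,30),(281,68)],[.45,.1,0])
t=fit([[62,-6,88],[-62,-6,88],[66,46,30],[-66,46,30]],[(764,372),(528,411),(730,289),(497,325)],[.4,-.2,-1.57])
print(ray(c,o((217,400)),0),ray(c,o((303,118)),0))
print([T(m,[[86,y,0],[-86,y,0]]).round(3).tolist() for y in(-.056,-.066)])
for n,p in(("mag",m),("tray",t)): print(n,p)
np.save("fit.npy",[m,t])
E
python3 fit.py
```

```text
[0.5   0.101] -6.54 res px [[-0.6, -0.8], [-0.2, 0.8], [0.4, 0.1], [0.4, -0.2]]
[ 0.4565 -0.1699] -70.59 res px [[0.4, 0.2], [0.0, -0.2], [-0.1, -0.0], [-0.4, 0.0]]
[0.41165363 0.05250965 0.        ] [0.58090763 0.03707361 0.        ]
[[[85.934, -9.75, 0.0], [-84.947, 9.841, 0.0]], [[85.933, -9.76, 0.0], [-84.948, 9.831, 0.0]]]
mag [ 0.500005    0.10096657 -0.11414956]
tray [ 0.45646765 -0.16991582 -1.23207789]
```

Both fits agree with the known sizes to under 1 px. The foot length comes out at 170 mm against the stated 172. Next I'll move between the tray and magazine to see both from the wrist, then turn to line up with the bar.

Request:
step_arm(targets="-2 -0 -1.6 0;-2.9 2.5 -1.6 0;-2.9 2.5 -1.6 0;-2.9 2.6 -1 0;-2.9 2.7 -1 0;-2.9 2.7 -1 0;-2.9 2.7 0 0;-2.9 2.7 0 0;-2.9 2.7 0 0;-2.9 2.7 0 0;-2.9 2.7 0 0;-2.9 2.7 0 0")

```text
time_s: 1.25
tcp_pos: [0.4502, -0.1505, 0.3008]
ee_rot: [[-0.901, -0.435, 0.001], [-0.435, 0.901, 0.0], [-0.001, -0.0, -1.0]]
wrist_force: [0.9, -0.5, -0.3]
gripper_width: 0.996
gripper_force: 0.0
```

Request:
step_arm(targets="-2.9 2.7 0 7;-2.9 2.7 0 7;0 2 0 7;0 2 0 7;0 1 0 7;0 0 0 7;0 0 0 7;0 0 0 7;0 0 0 7;0 0 0 7;0 0 0 7;0 0 0 7")

```text
time_s: 2.25
tcp_pos: [0.4743, -0.0365, 0.3005]
ee_rot: [[-0.537, 0.844, -0.0], [0.844, 0.537, 0.0], [0.0, -0.0, -1.0]]
wrist_force: [0.3, -0.1, 0.2]
gripper_width: 1.0
gripper_force: 0.0
```

Request:
step_arm(targets="0 0 0 6.4;0 0 0 6;0 0 0 0;0 0 0 0")

```text
time_s: 2.58
tcp_pos: [0.4743, -0.0365, 0.3005]
ee_rot: [[-0.351, 0.936, -0.0], [0.936, 0.351, -0.0], [0.0, -0.0, -1.0]]
wrist_force: [0.4, -0.5, -0.5]
gripper_width: 0.999
gripper_force: 0.0
```

```bash
python3 - <<'E'
from h import *
import pickle
s=sense();c=cams.capture("wrist");pickle.dump((s,c),open("w1.pkl","wb"))
print(s["tcp_pos"],s["ee_rot"].round(3).tolist(),s["joints"].round(1))
cv2.imwrite("pics/w1.png",cv2.resize(c["frame"],(800,600),interpolation=cv2.INTER_CUBIC))
E
```

```text
[ 0.474305   -0.03654002  0.30052769] [[-0.351, 0.936, -0.0], [0.936, 0.351, -0.0], [0.0, -0.0, -1.0]] [  15.2    4.3  -11.7   -0.   -73.9 -174.7]
```

View pics/w1.png

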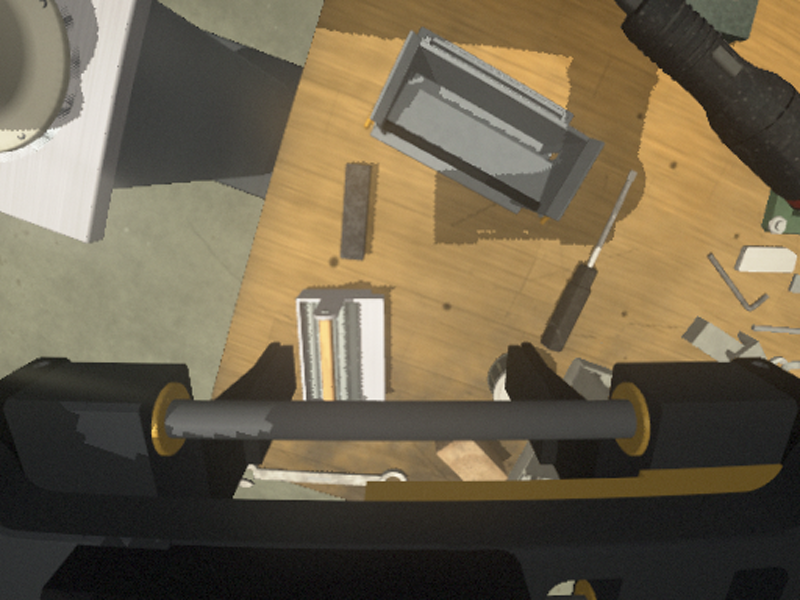

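The wrist view shows the magazine rail from (388,125) to (540,207), with cheek rims at (600,142)-(558,218) and (417,30)-(372,135). The near end of the tray bar is at (323,317), with tray corners at (298,300) and (384,298). I'll refine both poses with this view.

```bash
cat > fit2.py <<'E'
import pickle
from h import *
from scipy.optimize import least_squares
s,c=pickle.load(open("w1.pkl","rb"));ct=cams.capture("top")
ot=lambda u:np.array([176+u[0]/4.7-.4,165+u[1]/4.7-.4]); ow=lambda u:np.array(u)*.64-.2
def T(p,P):
    a=p[2];R=np.array([[np.cos(a),-np.sin(a),0],[np.sin(a),np.cos(a),0],[0,0,1]]);return np.array(P)@R.T+[p[0],p[1],0]
def fit(name,Pt,ut,Pw,uw,p0,rail):
    Pt,Pw=np.array(Pt,float)/1e3,np.array(Pw,float)/1e3
    ut=np.array([ot(u) for u in ut]);uw=np.array([ow(u) for u in uw])
    def f(p,w=(1,1)):
        A,B=Pt.copy(),Pw.copy()
        if rail: A[:2,2]+=p[3];B[:2,2]+=p[3]
        return np.r_[(w[0]*(proj(ct,T(p,A))-ut)).ravel(),(w[1]*(proj(c,T(p,B),s)-uw)).ravel()]
    for w in((1,1),(0.05,1)):
        r=least_squares(f,p0,args=(w,));x=r.x;print(name,w,x[:2].round(4),np.degrees(x[2]).round(2),x[3:].round(4),f(x).reshape(-1,2).round(1).tolist())
fit("mag",[[71,-48,96],[-71,-48,96],[79,13,134],[79,-52,134]],[(277,100),(188,352),(160,30),(281,68)],
 [[71,-48,96],[-71,-48,96],[79,13,134],[79,-52,134],[-79,13,134],[-79,-52,134]],[(540,207),(388,125),(601,142),(558,219),(417,29),(373,135)],[.5,.1,-.11,.005],True)
fit("tray",[[62,-6,88],[-62,-6,88],[66,46,30],[-66,46,30]],[(764,372),(528,411),(730,289),(497,325)],
 [[-62,-6,88],[-66,46,36]],[(323,318),(384,299)],[.456,-.17,-1.23],False)
E
python3 fit2.py
```

```text
mag (1, 1) [0.5013 0.1007] -5.55 [0.0007] [[-0.7, -1.3], [0.8, 0.3], [-0.0, -0.4], [0.2, -1.2], [-0.3, 0.6], [-1.6, 1.8], [3.7, 0.2], [1.8, 2.1], [-3.3, 3.1], [-1.2, -7.3]]
mag (0.05, 1) [0.5015 0.1007] -5.43 [0.0017] [[-0.7, -1.5], [0.8, 0.2], [-0.1, -0.5], [0.2, -1.3], [0.1, 0.6], [-1.5, 1.9], [3.9, 0.0], [2.1, 2.1], [-3.2, 3.3], [-1.1, -7.0]]
tray (1, 1) [ 0.4558 -0.1698] -70.42 [] [[0.3, 0.3], [-0.0, 0.2], [-0.2, 0.1], [-0.6, 0.3], [0.8, 0.5], [-0.4, -0.2]]
tray (0.05, 1) [ 0.4538 -0.1697] -71.8 [] [[0.3, 1.8], [-0.4, 0.4], [0.2, 1.4], [-0.4, 0.5], [0.5, -0.0], [-0.6, 0.0]]
```

Poses hold to a few millimetres, so I'm going down over the bar.

Request:
step_arm(targets="-2.95 -1.75 2.2 1;-2.95 -1.75 2.2 0;-2.95 -1.75 2.2 0;-2.95 -1.75 2.2 0;0 0 4 0;0 0 4 0;0 0 3 0;0 0 2.2 0;0 0 2 0;0 0 0 0;0 0 0 0")

```text
time_s: 3.6
tcp_pos: [0.4479, -0.1713, 0.0601]
ee_rot: [[-0.334, 0.943, -0.002], [0.943, 0.334, -0.0], [0.001, -0.002, -1.0]]
wrist_force: [0.5, 0.3, -0.1]
gripper_width: 1.002
gripper_force: 0.0
```

```bash
python3 - <<'E'
from h import *
s=sense();c=cams.capture("wrist")
print(s["tcp_pos"],s["wrist_force"],s["joints"].round(1))
cv2.imwrite("pics/w2.png",c["frame"])
E
```

```text
[ 0.44789248 -0.17125372  0.06011837] [ 0.5104974   0.29283757 -0.14024741] [  -1.4   19.3  -31.6    0.   -39.2 -159.1]
```

View pics/w2.png

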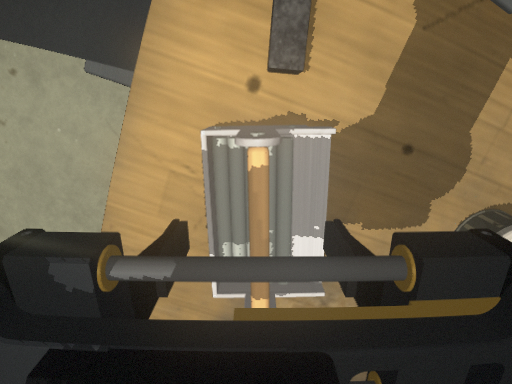

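The bar runs vertically at column 259, centred between the fingers and parallel to them, and the rollers sit at the back. I'm closing the gripper.

Request:
step_arm(targets="0 0 0 0;0 0 0 0;0 0 0 0;0 0 0 0;0 0 0 0;0 0 0 0;0 0 0 0;0 0 0 0", claw=0.6)

```text
time_s: 4.32
tcp_pos: [0.4482, -0.1712, 0.0606]
ee_rot: [[-0.332, 0.943, -0.0], [0.943, 0.332, -0.0], [-0.0, -0.0, -1.0]]
wrist_force: [-0.8, -0.4, -0.0]
gripper_width: 0.479
gripper_force: 0.0
```

Request:
step_arm(targets="0 0 -0.5 0;0 0 -0.5 0;0 0 -1 0;0 0 0 0;0 0 0 0")

```text
time_s: 4.73
tcp_pos: [0.4498, -0.1712, 0.0816]
ee_rot: [[-0.333, 0.943, 0.004], [0.943, 0.333, -0.0], [-0.002, 0.004, -1.0]]
wrist_force: [0.6, 0.9, 5.2]
gripper_width: 0.119
gripper_force: 30.0
```

The fingers closed later than I expected, possibly during the lift, so I'll check.

Request:
step_arm(targets="0 0 0 0;0 0 0 0;0 0 0 0")

```text
time_s: 4.98
tcp_pos: [0.4498, -0.1712, 0.0816]
ee_rot: [[-0.333, 0.943, 0.003], [0.943, 0.333, -0.001], [-0.002, 0.003, -1.0]]
wrist_force: [0.3, 1.7, 7.0]
gripper_width: 0.117
gripper_force: 30.0
```

```bash
python3 - <<'E'
from h import *
s=sense();c=cams.capture("side")
print(s["tcp_pos"],s["wrist_force"],s["moment"],s["gripper_width"],s["gripper_force"])
cv2.imwrite("pics/s2.png",cv2.resize(c["frame"][190:300,220:360],(0,0),fx=4.5,fy=4.5,interpolation=cv2.INTER_CUBIC))
E
```

```text
[ 0.4498009  -0.17115919  0.08156811] [0.31529183 1.73391711 7.00549304] [ 0.40640356 -0.18014151  0.1290564 ] 0.11684281041232204 29.992408454418182
```

View pics/s2.png

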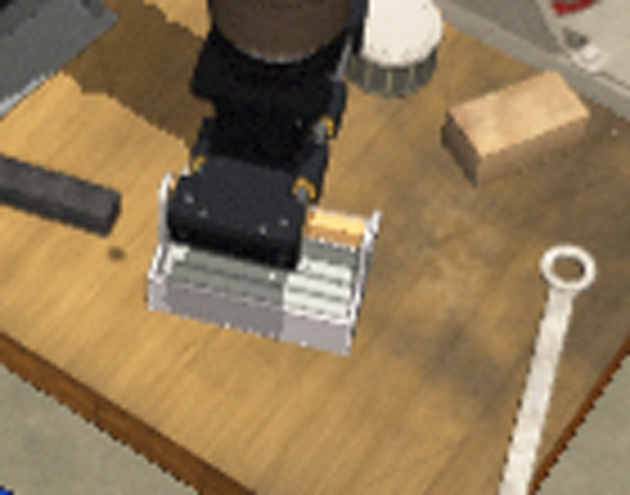

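The tray is still on the bench, and the pads are pinching only the top of the bar. I'll open, drop 2 cm and grip again with enough time to close.

Request:
step_arm(targets="0 0 0 0;0 0 0 0;0 0 0 0;0 0 0 0;0 0 0.7 0;0 0 0.7 0;0 0 0.6 0;0 0 0 0", claw=4)

```text
time_s: 5.7
tcp_pos: [0.4468, -0.1711, 0.0587]
ee_rot: [[-0.332, 0.943, -0.004], [0.943, 0.332, 0.0], [0.002, -0.003, -1.0]]
wrist_force: [-0.7, 0.4, -0.1]
gripper_width: 0.453
gripper_force: 0.0
```

Request:
step_arm(targets="0 0 0 0;0 0 0 0;0 0 0 0;0 0 0 0;0 0 0 0;0 0 0 0;0 0 0 0;0 0 0 0;0 0 0 0;0 0 0 0", claw=0.6)

```text
time_s: 6.53
tcp_pos: [0.4491, -0.1711, 0.0609]
ee_rot: [[-0.332, 0.943, 0.002], [0.943, 0.332, -0.0], [-0.001, 0.002, -1.0]]
wrist_force: [2.6, 1.8, 0.9]
gripper_width: 0.12
gripper_force: 30.0
```

Request:
step_arm(targets="0 0 -0.3 0;0 0 -0.5 0;0 0 -1 0;0 0 -1.5 0;0 0 -2 0;0 0 -2 0;0 0 -2 0;0 0 -1.5 0;0 0 -1 0;0 0 -0.2 0;0 0 0 0;0 0 0 0")

```text
time_s: 7.53
tcp_pos: [0.4465, -0.171, 0.1791]
ee_rot: [[-0.332, 0.943, -0.004], [0.943, 0.332, 0.001], [0.002, -0.003, -1.0]]
wrist_force: [0.8, 0.9, -8.3]
gripper_width: 0.122
gripper_force: 30.0
```

```bash
python3 - <<'E'
from h import *
s=sense()
print(s["tcp_pos"],s["wrist_force"],s["moment"],s["gripper_width"],s["gripper_force"])
b=s["tcp_pos"]
for a in (-5.7,):
  a=np.radians(a);R=np.array([[np.cos(a),-np.sin(a)],[np.sin(a),np.cos(a)]])
  for y in(-.083-.006,-.1):
    w=R@[0,y]+[.5012,.1007];d=w-b[:2];print(y,w,d)
print(np.degrees(np.arctan2(s["ee_rot"][1,1],s["ee_rot"][0,1])))
E
```

```text
[ 0.4464795  -0.1709502   0.17907109] [ 0.79704111  0.91358193 -8.32127204] [-0.08964793  0.0770508  -0.03281427] 0.12155497030141757 29.984644688665867
-0.08900000000000001 [0.49236054 0.01214005] [0.04588104 0.18309025]
-0.1 [0.49126803 0.00119444] [0.04478853 0.17214464]
19.364123171851787
```

Tray is lifted at 8.3 N with a firm grip. Now I'll turn it and carry it to stand off from the rail.

Request:
step_arm(targets="0 0 0 -2;0 0 0 -4;0 0 0 -6;0 0 0 -6;0 0 0 -6;0 0 0 -7;0 0 0 -7;0 0 0 -7;0 0 0 -7;0 0 0 -6;0 0 0 -4;0 0 0 -3")

```text
time_s: 8.53
tcp_pos: [0.4468, -0.171, 0.1788]
ee_rot: [[-0.996, 0.095, -0.004], [0.095, 0.996, 0.001], [0.004, 0.0, -1.0]]
wrist_force: [-0.2, 0.4, -7.7]
gripper_width: 0.122
gripper_force: 30.0
```

Request:
step_arm(targets="-0.25 0.5 0 0;-0.25 1 0 0;-0.25 1.5 0 0;-0.25 2 0 0;-0.25 2.3 0 0;-0.25 2.3 0 0;-0.25 2 0 0;-0.25 1.8 0 0;-0.25 1.4 0 0;-0.25 1 0 0;-0.2 0.5 0 0;0 0.3 0 0")

```text
time_s: 9.53
tcp_pos: [0.4917, -0.0077, 0.1802]
ee_rot: [[-0.995, 0.097, -0.0], [0.097, 0.995, -0.0], [0.0, -0.0, -1.0]]
wrist_force: [0.8, -1.4, -6.6]
gripper_width: 0.121
gripper_force: 30.0
```

```bash
python3 - <<'E'
from h import *
s=sense();c=cams.capture("top");w=cams.capture("wrist")
print(s["time_s"],s["tcp_pos"],s["wrist_force"],s["moment"],np.degrees(np.arctan2(s["ee_rot"][1,1],s["ee_rot"][0,1])),s["joints"].round(1))
import pickle;pickle.dump((s,c,w),open("w3.pkl","wb"))
a=cv2.resize(c["frame"][150:280,170:300],(580,580),interpolation=cv2.INTER_CUBIC)
cv2.imwrite("pics/w3.png",a);cv2.imwrite("pics/w3w.png",cv2.resize(w["frame"],(800,600),interpolation=cv2.INTER_CUBIC))
E
```

```text
9.5333 [ 0.49166094 -0.00771657  0.18024146] [ 0.83091513 -1.40377357 -6.5677847 ] [-0.09831531 -0.05443051  0.04661683] 84.43680907402884 [  18.1   11.3  -21.5    0.   -57.3 -113.6]
```

View pics/w3w.png

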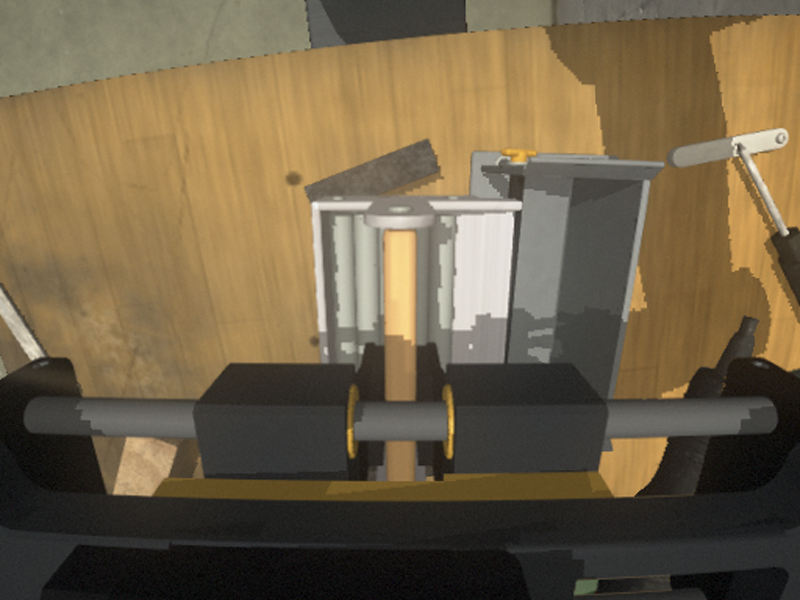

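The tray's near end wall runs (315,200)-(521,203), and the magazine's near cheek rim runs (527,158)-(660,163). The rollers are still at the back. I'll work out the relative position.

```bash
python3 - <<'E'
from h import *
import pickle
s,c,w=pickle.load(open("w3.pkl","rb"))
R=s["ee_rot"];o=lambda u:np.array(u)*.64-.2
def tool(u,z): return ((ray(w,o(u),z,s)-s["tcp_pos"])@R*1e3).round(1)
print("tray end outer z156",tool((316,200),.156),tool((521,203),.156))
print("bar far end z88+120",tool((400,230),.208))
print("rim outer z134",tool((527,158),.134),tool((662,163),.134))
print("rim inner z124",tool((535,178),.124),tool((645,181),.124))
print("rail end z105",tool((512,175),.105), "far wall top z124 inner", tool((572,178),.124))
cv2.imwrite("pics/w4.png",cv2.resize(w["frame"][90:150,195:435],(0,0),fx=3.3,fy=3.3,interpolation=cv2.INTER_CUBIC))
E
```

```text
tray end outer z156 [ 64.8 -35.7  24.3] [63.6 50.5 24.2]
bar far end z88+120 [ 59.7  -0.4 -27.7]
rim outer z134 [82.2 57.9 46.3] [ 81.1 122.5  46.2]
rim inner z124 [73.  65.3 56.2] [ 72.4 120.9  56.2]
rail end z105 [73.9 58.7 75.2] far wall top z124 inner [73.2 83.7 56.2]
```

View pics/w4.png

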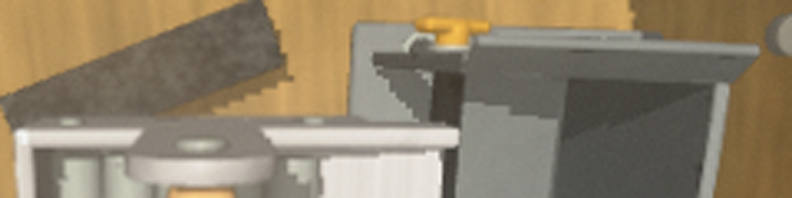

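Tray and magazine are parallel to within 0.3°. The tray sits 4 mm off in x, and the bar is at magazine y of about -110. I'll correct x, move to y -94 and come down above the rail's highest setting.

Request:
step_arm(targets="0.1 0.2 0.1 0;0.1 0.4 0.3 0;0.1 0.4 0.5 0;0.1 0.4 0.5 0;0 0.2 0.4 0;0 0 0.2 0;0 0 0 0;0 0 0 0;0 0 0 0")

```text
time_s: 10.38
tcp_pos: [0.4891, 0.0077, 0.1607]
ee_rot: [[-0.995, 0.097, 0.0], [0.097, 0.995, -0.0], [-0.0, 0.0, -1.0]]
wrist_force: [-1.0, 0.2, -7.1]
gripper_width: 0.12
gripper_force: 30.0
```

Request:
step_arm(targets="0 0 0.1 0;0 0 0.1 0;0 0 0 0;0 0 0 0")

```text
time_s: 10.72
tcp_pos: [0.4888, 0.0076, 0.1585]
ee_rot: [[-0.995, 0.098, -0.0], [0.098, 0.995, -0.0], [0.0, -0.0, -1.0]]
wrist_force: [-0.7, -0.0, -6.7]
gripper_width: 0.122
gripper_force: 30.0
```

Request:
step_arm(targets="0 0 0.1 0;0 0 0.1 0;0 0 0 0;0 0 0 0")

```text
time_s: 11.05
tcp_pos: [0.4888, 0.0077, 0.1565]
ee_rot: [[-0.995, 0.097, -0.0], [0.097, 0.995, -0.0], [0.0, -0.0, -1.0]]
wrist_force: [0.7, 0.4, -6.5]
gripper_width: 0.122
gripper_force: 30.0
```

Request:
step_arm(targets="0 0 0.1 0;0 0 0.1 0;0 0 0 0;0 0 0 0")

```text
time_s: 11.38
tcp_pos: [0.4888, 0.0077, 0.1544]
ee_rot: [[-0.995, 0.098, -0.0], [0.098, 0.995, -0.0], [0.0, -0.0, -1.0]]
wrist_force: [1.1, -0.4, -7.4]
gripper_width: 0.124
gripper_force: 30.0
```

Request:
step_arm(targets="0 0 0.1 0;0 0 0.1 0;0 0 0 0;0 0 0 0")

```text
time_s: 11.72
tcp_pos: [0.4888, 0.0077, 0.1525]
ee_rot: [[-0.995, 0.097, -0.0], [0.097, 0.995, -0.0], [0.0, -0.0, -1.0]]
wrist_force: [0.3, -0.3, -7.7]
gripper_width: 0.125
gripper_force: 30.0
```

Request:
step_arm(targets="0 0 0.1 0;0 0 0.1 0;0 0 0 0;0 0 0 0")

```text
time_s: 12.05
tcp_pos: [0.4887, 0.0077, 0.1505]
ee_rot: [[-0.995, 0.097, -0.0], [0.097, 0.995, -0.0], [0.0, -0.0, -1.0]]
wrist_force: [0.1, 0.1, -7.4]
gripper_width: 0.126
gripper_force: 30.0
```

Request:
step_arm(targets="0 0 0.1 0;0 0 0.1 0;0 0 0 0;0 0 0 0")

```text
time_s: 12.38
tcp_pos: [0.4888, 0.0077, 0.1485]
ee_rot: [[-0.995, 0.097, -0.0], [0.097, 0.995, -0.0], [0.0, -0.0, -1.0]]
wrist_force: [0.5, -0.4, -8.3]
gripper_width: 0.126
gripper_force: 30.0
```

```bash
python3 - <<'E'
from h import *
s=sense();print(s["moment"],s["wrist_force"],s["gripper_width"])
E
```

```text
[ 0.01233466 -0.06065213  0.04910328] [ 0.48670596 -0.41613948 -8.29411356] 0.12612166021092086
```

Request:
step_arm(targets="0 0 0.1 0;0 0 0 0;0 0 0 0")

```text
time_s: 12.63
tcp_pos: [0.4888, 0.0077, 0.1475]
ee_rot: [[-0.995, 0.097, -0.0], [0.097, 0.995, -0.0], [0.0, -0.0, -1.0]]
wrist_force: [0.5, -0.2, -8.6]
gripper_width: 0.125
gripper_force: 30.0
```

```bash
python3 - <<'E'
from h import *
s=sense();print(s["moment"],s["wrist_force"],s["gripper_width"])
c=cams.capture("wrist")["frame"]
cv2.imwrite("pics/w5.png",cv2.resize(c[90:245,170:440],(0,0),fx=2.9,fy=2.9,interpolation=cv2.INTER_CUBIC))
E
```

```text
[ 0.01135939 -0.00290795  0.01261763] [ 0.54500561 -0.24706736 -8.62783936] 0.12451178832412851
```

View pics/w5.png

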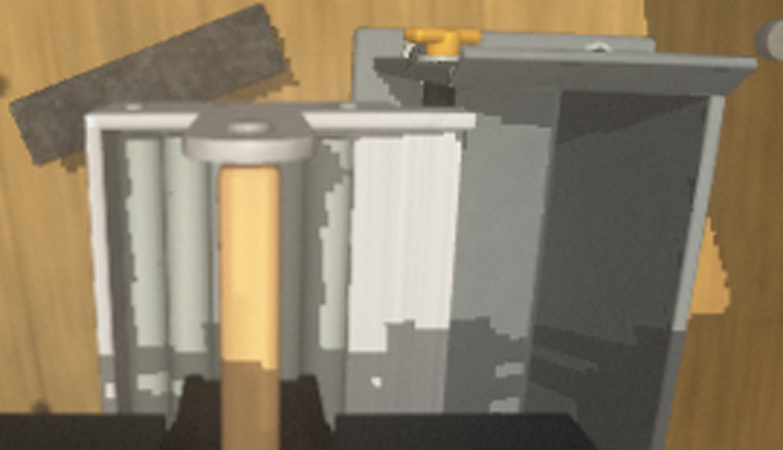

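The nose now covers the rail, stands between the cheeks with room either side, and the rollers are at the back. There's no contact yet, so I'll keep feeling downward.

Request:
step_arm(targets="0 0 0.1 0;0 0 0 0;0 0 0 0")

```text
time_s: 12.93
tcp_pos: [0.4888, 0.0077, 0.1465]
ee_rot: [[-0.995, 0.097, -0.0], [0.097, 0.995, -0.0], [0.0, -0.0, -1.0]]
wrist_force: [0.7, -0.6, -6.6]
gripper_width: 0.12
gripper_force: 30.0
```

Request:
step_arm(targets="0 0 0.1 0;0 0 0 0;0 0 0 0")

```text
time_s: 13.18
tcp_pos: [0.4888, 0.0077, 0.1455]
ee_rot: [[-0.995, 0.097, -0.0], [0.097, 0.995, -0.0], [0.0, -0.0, -1.0]]
wrist_force: [-0.7, 0.4, -6.5]
gripper_width: 0.122
gripper_force: 30.0
```

Request:
step_arm(targets="0 0 0.1 0;0 0 0 0;0 0 0 0")

```text
time_s: 13.43
tcp_pos: [0.4888, 0.0077, 0.1445]
ee_rot: [[-0.995, 0.098, -0.0], [0.098, 0.995, -0.0], [0.0, -0.0, -1.0]]
wrist_force: [0.8, -0.4, -7.5]
gripper_width: 0.123
gripper_force: 30.0
```

Request:
step_arm(targets="0 0 0.1 0;0 0 0 0;0 0 0 0")

```text
time_s: 13.68
tcp_pos: [0.4888, 0.0077, 0.1435]
ee_rot: [[-0.995, 0.097, -0.0], [0.097, 0.995, -0.0], [0.0, -0.0, -1.0]]
wrist_force: [0.2, -0.1, -6.7]
gripper_width: 0.119
gripper_force: 30.0
```

Request:
step_arm(targets="0 0 0.1 0;0 0 0 0;0 0 0 0")

```text
time_s: 13.93
tcp_pos: [0.4888, 0.0076, 0.1429]
ee_rot: [[-0.995, 0.097, 0.0], [0.097, 0.995, -0.0], [-0.0, -0.0, -1.0]]
wrist_force: [-1.6, -2.3, -3.9]
gripper_width: 0.124
gripper_force: 30.0
```

Request:
step_arm(targets="0 0 0.1 0;0 0 0 0;0 0 0 0")

```text
time_s: 14.18
tcp_pos: [0.4889, 0.0072, 0.1425]
ee_rot: [[-0.995, 0.097, 0.0], [0.097, 0.995, -0.001], [-0.001, -0.001, -1.0]]
wrist_force: [-4.2, -3.3, 3.3]
gripper_width: 0.122
gripper_force: 30.2
```

Request:
step_arm(targets="0 0 0.1 0;0 0 0 0;0 0 0 0")

```text
time_s: 14.43
tcp_pos: [0.4889, 0.0068, 0.1421]
ee_rot: [[-0.995, 0.097, 0.0], [0.097, 0.995, -0.002], [-0.001, -0.002, -1.0]]
wrist_force: [-5.0, -5.4, 6.8]
gripper_width: 0.123
gripper_force: 30.4
```

```bash
python3 - <<'E'
from h import *
s=sense();print(s["moment"],s["wrist_force"],s["gripper_width"])
E
```

```text
[-1.22853681  1.2149375   0.01784692] [-5.0376265  -5.38967431  6.81793373] 0.12340303205943777
```

There's contact at TCP z of about 0.143. The lateral force of -5 N is odd, so I'll check the side clearance in the numbers and ease off the load.

Request:
step_arm(targets="0 0 -0.1 0;0 0 -0.1 0;0 0 0 0;0 0 0 0")

```text
time_s: 14.77
tcp_pos: [0.4888, 0.0074, 0.1427]
ee_rot: [[-0.995, 0.097, -0.0], [0.097, 0.995, -0.001], [0.0, -0.001, -1.0]]
wrist_force: [-3.5, -4.6, 1.6]
gripper_width: 0.125
gripper_force: 30.0
```

```bash
python3 - <<'E'
from h import *
s=sense();print(s["tcp_pos"],s["moment"],s["wrist_force"],s["gripper_width"])
w=cams.capture("wrist");R=s["ee_rot"]
# w5 picture pixels, taken at TCP z .1475 (rim heights relative to it)
s5=dict(s);s5["tcp_pos"]=np.array([.4888,.0077,.1475])
o=lambda u:np.array([170+u[0]/2.9-.3,90+u[1]/2.9-.3])
t=lambda u,z:((ray(w,o(u),z,s5)-s5["tcp_pos"])@R*1e3).round(1)
print("tray end",t((88,113),.1225),t((474,115),.1225))
print("rim out",t((460,52),.134),t((755,62),.134),"rim in",t((462,84),.124),t((725,96),.124))
E
```

```text
[0.48884789 0.00743235 0.14271293] [-1.06432993  0.600673    0.024757  ] [-3.46067796 -4.630914    1.61626507] 0.12493683566513035
tray end [ 64.2 -37.2  25. ] [63.8 50.7 25. ]
rim out [77.7 43.6 13.5] [ 76.7 108.   13.4] rim in [70.7 47.  23.5] [ 68.9 108.2  23.4]
```

The tray is centred within 1 mm. The bar is at y of about -95, so the stop should meet the rail about 6 mm further on. I'll move forward while rising slightly along the 10° nose.

Request:
step_arm(targets="0 0 -0.1 0;0 0.1 -0.05 0;0 0.1 0 0;0 0.1 0 0;0 0.1 0 0;0 0 0 0;0 0 0 0")

```text
time_s: 15.4
tcp_pos: [0.4893, 0.012, 0.1439]
ee_rot: [[-0.995, 0.098, 0.0], [0.098, 0.995, 0.0], [-0.0, 0.0, -1.0]]
wrist_force: [0.7, -0.8, -5.8]
gripper_width: 0.123
gripper_force: 30.0
```

Request:
step_arm(targets="0 0.1 0 0;0 0 0 0;0 0 0 0")

```text
time_s: 15.65
tcp_pos: [0.4892, 0.0125, 0.144]
ee_rot: [[-0.995, 0.098, -0.0], [0.098, 0.995, -0.0], [0.0, -0.0, -1.0]]
wrist_force: [0.3, -2.3, -4.2]
gripper_width: 0.125
gripper_force: 30.0
```

Request:
step_arm(targets="0 0.1 0 0;0 0 0 0;0 0 0 0")

```text
time_s: 15.9
tcp_pos: [0.4892, 0.0131, 0.1442]
ee_rot: [[-0.995, 0.098, -0.001], [0.098, 0.995, -0.001], [0.0, -0.001, -1.0]]
wrist_force: [-0.4, -5.5, -3.2]
gripper_width: 0.122
gripper_force: 30.1
```

Request:
step_arm(targets="0 0.1 -0.02 0;0 0 0 0;0 0 0 0")

```text
time_s: 16.15
tcp_pos: [0.4892, 0.0138, 0.1445]
ee_rot: [[-0.995, 0.098, -0.001], [0.098, 0.995, -0.002], [0.001, -0.002, -1.0]]
wrist_force: [-0.5, -5.7, -3.7]
gripper_width: 0.122
gripper_force: 30.2
```

Request:
step_arm(targets="0 0.1 -0.02 0;0 0 0 0;0 0 0 0")

```text
time_s: 16.4
tcp_pos: [0.4892, 0.0143, 0.1448]
ee_rot: [[-0.995, 0.098, -0.001], [0.098, 0.995, -0.002], [0.001, -0.003, -1.0]]
wrist_force: [-0.7, -7.7, -2.7]
gripper_width: 0.123
gripper_force: 30.3
```

The stop now appears to be against the rail. The bar is at y of about -89, with the forward force rising and about 5 N resting on the rail. Holding level.

Request:
step_arm(targets="0 0 0 0;0 0 0 0;0 0 0 0;0 0 0 0;0 0 0 0;0 0 0 0;0 0 0 0;0 0 0 0;0 0 0 0;0 0 0 0;0 0 0 0;0 0 0 0")

```text
time_s: 17.4
tcp_pos: [0.4892, 0.0143, 0.1448]
ee_rot: [[-0.995, 0.098, -0.001], [0.098, 0.995, -0.002], [0.001, -0.002, -1.0]]
wrist_force: [0.1, -7.5, -2.4]
gripper_width: 0.123
gripper_force: 30.3
```

Request:
step_arm(targets="0 0 0 0;0 0 0 0;0 0 0 0;0 0 0 0;0 0 0 0")

```text
time_s: 17.82
tcp_pos: [0.4892, 0.0143, 0.1448]
ee_rot: [[-0.995, 0.098, -0.001], [0.098, 0.995, -0.002], [0.001, -0.002, -1.0]]
wrist_force: [-0.7, -7.6, -2.3]
gripper_width: 0.126
gripper_force: 30.3
```

The level rest lasted over a second. The tool can't tilt, so I'll loosen the fingers to a slack 24 mm with the rear finger kept against the bar. Pushing the bar forward will then pivot the tray on the rail.

Request:
step_arm(targets="0 0.2 0 0;0 0.25 0 0;0 0.2 0 0;0 0 0 0;0 0 0 0", claw=2.4)

```text
time_s: 18.23
tcp_pos: [0.4898, 0.0212, 0.1454]
ee_rot: [[-0.995, 0.097, -0.001], [0.097, 0.995, -0.002], [0.001, -0.002, -1.0]]
wrist_force: [-2.7, -5.9, 0.4]
gripper_width: 0.27
gripper_force: 3.0
```

```bash
python3 - <<'E'
from h import *
s=sense();print(s["time_s"],s["tcp_pos"],s["moment"],s["wrist_force"],s["gripper_width"],s["gripper_force"])
w=cams.capture("wrist")["frame"];cv2.imwrite("pics/w6.png",w)
E
```

```text
18.2333 [0.48978292 0.02118535 0.14543902] [-1.72189742  0.62613458 -0.06057481] [-2.69089746 -5.87686717  0.40117201] 0.2704695137437768 3.0481213331222534
```

It matches the prediction: 5.9 N horizontal push, with the full weight on the rail. Now tipping.

Request:
step_arm(targets="0 0.15 -0.1 0;0 0.15 -0.1 0;0 0.15 -0.1 0;0 0.15 -0.1 0;0 0.2 -0.1 0;0 0.2 -0.1 0;0 0.2 -0.1 0;0 0.2 -0.05 0;0 0.2 -0.05 0;0 0.2 -0.05 0;0 0 0 0;0 0 0 0")

```text
time_s: 19.28
tcp_pos: [0.4926, 0.0394, 0.1549]
ee_rot: [[-0.995, 0.096, 0.002], [0.096, 0.995, -0.001], [-0.002, -0.001, -1.0]]
wrist_force: [-1.6, -4.8, 4.5]
gripper_width: 0.28
gripper_force: 2.7
```

Request:
step_arm(targets="0 0.15 -0.05 0;0 0.15 -0.05 0;0 0.15 -0.05 0;0 0.15 -0.05 0;0 0.15 -0.05 0;0 0.15 -0.05 0;0 0 0 0;0 0 0 0;0 0 0 0;0 0 0 0;0 0 0 0;0 0 0 0")

```text
time_s: 20.28
tcp_pos: [0.4928, 0.049, 0.1558]
ee_rot: [[-0.995, 0.098, -0.0], [0.098, 0.995, -0.0], [0.0, -0.0, -1.0]]
wrist_force: [0.5, -0.8, -0.6]
gripper_width: 0.279
gripper_force: 0.4
```

The push force has dropped, so the rollers are leaving. I'll tip on to about 37°.

Request:
step_arm(targets="0 0.15 -0.05 0;0 0.15 -0.05 0;0 0.15 -0.05 0;0 0.15 -0.05 0;0 0.15 0 0;0 0.15 0 0;0 0.15 0 0;0 0.15 0 0;0 0.1 0 0;0 0 0 0;0 0 0 0;0 0 0 0")

```text
time_s: 21.28
tcp_pos: [0.4942, 0.062, 0.158]
ee_rot: [[-0.995, 0.097, 0.0], [0.097, 0.995, 0.0], [-0.0, 0.0, -1.0]]
wrist_force: [0.6, -1.2, 0.7]
gripper_width: 0.275
gripper_force: 0.4
```

```bash
python3 - <<'E'
from h import *
s=sense();print(s["time_s"],s["tcp_pos"],s["moment"],s["wrist_force"],s["gripper_width"],s["gripper_force"])
w=cams.capture("wrist")["frame"];t=cams.capture("top")["frame"][150:290,160:320]
a=cv2.resize(w,(560,420),interpolation=cv2.INTER_AREA) if 0 else w
b=cv2.resize(t,(288,252),interpolation=cv2.INTER_CUBIC)
im=np.zeros((384,800,3),np.uint8);im[:,:512]=w;im[:252,512:]=b
cv2.imwrite("pics/w7.png",im)
E
```

```text
21.2833 [0.49421682 0.06199787 0.15800346] [-0.2819939   0.02936855  0.0150487 ] [ 0.58175243 -1.22628812  0.70637231] 0.2747617821749082 0.3812127001583576
```

View pics/w7.png

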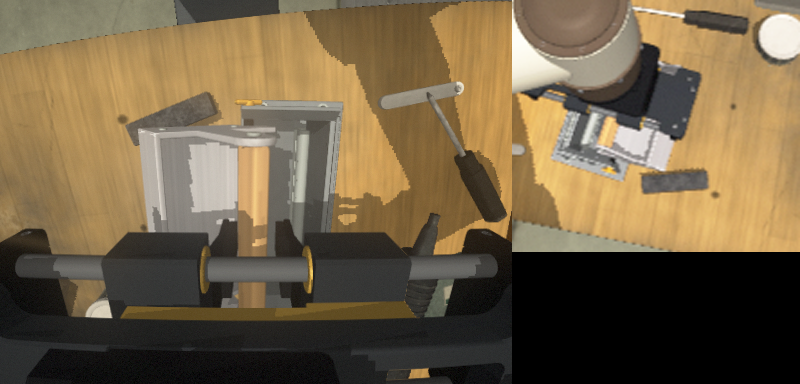

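The tray is empty. One roller shows in the slot at column 300 and the rest are hidden below it. Tipping back the same way to level.

Request:
step_arm(targets="0 -0.3 0.05 0;0 -0.35 0.05 0;0 -0.4 0.1 0;0 -0.4 0.1 0;0 -0.4 0.1 0;0 -0.4 0.15 0;0 -0.4 0.15 0;0 -0.4 0.15 0;0 -0.35 0.15 0;0 -0.3 0.15 0;0 -0.2 0.1 0;0 -0.1 0.1 0")

```text
time_s: 22.38
tcp_pos: [0.4901, 0.0217, 0.1443]
ee_rot: [[-0.995, 0.098, -0.0], [0.098, 0.995, -0.0], [0.0, -0.0, -1.0]]
wrist_force: [-0.3, -1.1, 0.4]
gripper_width: 0.275
gripper_force: 0.9
```

Request:
step_arm(targets="0 -0.2 0 0;0 -0.25 0 0;0 -0.2 0 0;0 0 0 0;0 0 0 0;0 0 0 0;0 0 0 0", claw=0.6)

```text
time_s: 22.97
tcp_pos: [0.4895, 0.0153, 0.1446]
ee_rot: [[-0.995, 0.098, -0.0], [0.098, 0.995, -0.001], [0.0, -0.001, -1.0]]
wrist_force: [-0.6, -4.2, -0.4]
gripper_width: 0.121
gripper_force: 30.0
```

```bash
python3 - <<'E'
from h import *
s=sense();print(s["time_s"],s["tcp_pos"],s["moment"],s["wrist_force"],s["gripper_width"],s["gripper_force"])
E
```

```text
22.9667 [0.48952302 0.01526973 0.14459066] [-1.53290771  0.03897076 -0.09381122] [-0.62972737 -4.23964823 -0.40764243] 0.12059612307794677 29.97162755744739
```

Re-gripped flat. I'm lifting clear and checking a free spot for setting it down.

Request:
step_arm(targets="0 0 -0.2 0;0 -0.1 -0.5 0;0 -0.3 -0.8 0;0 -0.5 -1 0;0 -0.8 -1 0;0 -1 -0.5 0;0 -1.5 0 0;0 -2 0 0;0 -2 0 0;0 -2 0 0;0 -1.5 0 0;0 -1 0 0")

```text
time_s: 23.97
tcp_pos: [0.4769, -0.1125, 0.1851]
ee_rot: [[-0.995, 0.099, 0.001], [0.099, 0.995, 0.0], [-0.001, 0.0, -1.0]]
wrist_force: [-0.6, 0.2, -2.2]
gripper_width: 0.124
gripper_force: 29.7
```

```bash
python3 - <<'E'
from h import *
c=cams.capture("top");s=sense();print(s["tcp_pos"],s["wrist_force"],s["gripper_width"])
for n,u,z in(("stone",(435,420),0),("stone2",(437,375),.024)):print(n,ray(c,(176+u[0]/4.7,165+u[1]/4.7),z).round(3))
for n,u in(("tin",(485,290)),("tinR",(505,280)),("blockbot",(543,313)),("blockleft",(517,295)),("spannerTop",(572,338)),("spanner",(590,440)),("edge",(480,470)),("edge2",(420,458))):print(n,ray(c,(u[0]*.64,u[1]*.64),0).round(3))
E
```

```text
[ 0.47676432 -0.11322982  0.18501548] [-0.45955159  0.02718015 -2.01453775] 0.12730193783288848
stone [ 0.423 -0.071  0.   ]
stone2 [ 0.445 -0.067  0.024]
tin [ 0.629 -0.152  0.   ]
tinR [ 0.653 -0.184  0.   ]
blockbot [ 0.606 -0.258  0.   ]
blockleft [ 0.63  -0.209  0.   ]
spannerTop [ 0.571 -0.313  0.   ]
spanner [ 0.406 -0.362  0.   ]
edge [ 0.325 -0.189  0.   ]
edge2 [ 0.326 -0.089  0.   ]
```

Payload is now 2.1 N, so the tray is empty. The spot around (0.47, -0.185) is free, so I'm setting it down there.

Request:
step_arm(targets="0 -1.2 0 0;0 -1.5 0.5 0;0 -1.5 1.2 0;0 -1.2 1.5 0;0 -1 1.5 0;0 -0.6 1.5 0;0 -0.2 1.5 0;0 0 1.5 0;0 0 1.3 0;0 0 0.9 0;0 0 0.5 0;0 0 0.3 0")

```text
time_s: 25.02
tcp_pos: [0.4703, -0.1823, 0.0621]
ee_rot: [[-0.995, 0.097, -0.0], [0.097, 0.995, -0.0], [0.0, -0.0, -1.0]]
wrist_force: [-0.5, 0.4, -3.1]
gripper_width: 0.123
gripper_force: 29.7
```

Request:
step_arm(targets="0 0 0.1 0;0 0 0 0;0 0 0 0")

```text
time_s: 25.27
tcp_pos: [0.4708, -0.1824, 0.0621]
ee_rot: [[-0.995, 0.097, 0.001], [0.097, 0.995, -0.0], [-0.001, -0.0, -1.0]]
wrist_force: [-0.6, 0.0, -1.3]
gripper_width: 0.121
gripper_force: 29.7
```

Request:
step_arm(targets="0 0 0.1 0;0 0 0 0;0 0 0 0")

```text
time_s: 25.52
tcp_pos: [0.4704, -0.1823, 0.0607]
ee_rot: [[-0.995, 0.097, 0.001], [0.097, 0.995, -0.0], [-0.001, 0.0, -1.0]]
wrist_force: [0.0, 0.3, -2.7]
gripper_width: 0.12
gripper_force: 29.7
```

Request:
step_arm(targets="0 0 0.1 0;0 0 0 0;0 0 0 0")

```text
time_s: 25.77
tcp_pos: [0.4704, -0.1828, 0.0603]
ee_rot: [[-0.995, 0.097, 0.001], [0.097, 0.995, -0.001], [-0.001, -0.001, -1.0]]
wrist_force: [-2.0, -1.9, 5.7]
gripper_width: 0.123
gripper_force: 29.8
```

Request:
step_arm(targets="0 0 0.05 0;0 0 0 0;0 0 0 0")

```text
time_s: 26.02
tcp_pos: [0.4704, -0.183, 0.0601]
ee_rot: [[-0.995, 0.097, 0.001], [0.097, 0.995, -0.001], [-0.001, -0.001, -1.0]]
wrist_force: [-2.2, -2.4, 8.0]
gripper_width: 0.119
gripper_force: 29.8
```

On the bench. I'll open while easing up slightly, wait until the fingers are fully open, then rise.

Request:
step_arm(targets="0 0 -0.05 0;0 0 0 0;0 0 0 0;0 0 0 0;0 0 0 0;0 0 0 0;0 0 0 0;0 0 0 0;0 0 0 0;0 0 0 0", claw=6.5)

```text
time_s: 26.85
tcp_pos: [0.4702, -0.1824, 0.0594]
ee_rot: [[-0.995, 0.097, 0.0], [0.097, 0.995, 0.0], [-0.0, 0.0, -1.0]]
wrist_force: [-0.2, -0.2, -0.7]
gripper_width: 0.728
gripper_force: 0.0
```

Request:
step_arm(targets="0 0 -0.5 0;0 0 -1 0;0 0 -2 0;0 0 -2.5 0;0 0 -2.5 0;0 0 -3 0;0 0 -3 0;0 0 -2.5 0;0 0 -1 0;0 0 0 0;0 0 0 0")

```text
time_s: 27.77
tcp_pos: [0.4697, -0.1821, 0.2389]
ee_rot: [[-0.995, 0.098, -0.0], [0.098, 0.995, 0.001], [0.0, 0.001, -1.0]]
wrist_force: [-1.4, 0.3, 0.4]
gripper_width: 0.751
gripper_force: 0.0
```

```bash
python3 - <<'E'
from h import *
s=sense();print(s["time_s"],s["tcp_pos"],s["wrist_force"],s["gripper_width"])
a=cams.capture("top")["frame"];cv2.imwrite("pics/e.png",a)
w=cams.capture("wrist");
# numeric check of the tray by wrist view: wood-coloured bar pixels and steel rows
f=w["frame"];cv2.imwrite("pics/ew.png",f)
hsv=cv2.cvtColor(f,cv2.COLOR_BGR2HSV)
for u,z in (((0,0,0),.0),):pass
R,e=campose(w,s)
import pickle
c6=np.radians(-5.7);M=np.array([[np.cos(c6),-np.sin(c6)],[np.sin(c6),np.cos(c6)]])
c=cams.capture("top")
# brightness profile across magazine y at x=0 (slot z74), top camera
P=[np.r_[M@[x,y],z]+[.5012,.1007,0] for x in(-.03,0.03) for y,z in zip(np.arange(-.05,.045,.005),[.098]+[.09]*2+[.08]*6+[.07]*4+[.124]*1+[.02]*6)]
uv=proj(c,P,s);print([int(c["frame"][int(v),int(u)].mean()) for u,v in uv])
print("tray pred px top",proj(c,[[.4704,-.183,.088],[.4704,-.177,0]]).round())
E
```

```text
27.7667 [ 0.46972756 -0.18208225  0.2389396 ] [-1.42248514  0.27420649  0.37633861] 0.7510595411573319
[211, 208, 203, 203, 199, 194, 190, 184, 175, 173, 163, 150, 98, 117, 96, 68, 83, 106, 116, 214, 212, 207, 204, 200, 192, 185, 177, 165, 157, 140, 110, 65, 150, 66, 68, 69, 120, 105]
tray pred px top [[319. 241.]
 [311. 244.]]
```

I've used up my picture views, so I'll check in numbers where that light roller (column 300, rows 133-230 in the tipped view) lies in the magazine.

```bash
python3 - <<'E'
from h import *
s=sense();w=cams.capture("wrist")
s7=dict(s);s7["tcp_pos"]=np.array([.4942,.0620,.1580]);a=np.arctan2(-.097,.995)
s7["ee_rot"]=np.array([[-.9953,.097,0],[.097,.9953,0],[0,0,-1]])
M=np.array([[np.cos(a),-np.sin(a)],[np.sin(a),np.cos(a)]])
for z in(.03,.05,.07,.08):
  print(z,[(M.T@(ray(w,u,z,s7)[:2]-[.5012,.1007])*1e3).round(1).tolist() for u in((300,134),(300,200),(294,180),(306,180),(330,125))])
f=cv2.imread("pics/w7.png");print("row180",f[180,262:345:2].mean(1).astype(int).tolist())
# now: grey line across magazine from the current wrist view, mag x=-30 and top camera occlusion-free?
R,e=campose(w,s)
P=[np.r_[M@[-.04,y],z]+[.5012,.1007,0] for y,z in[(-.048,.098),(-.04,.092),(-.03,.086),(-.02,.08),(-.01,.075),(0,.06),(.005,.06),(.01,.124),(.03,.02)]]
uv=proj(w,P,s);print(uv.round().tolist());print([w["frame"][int(v),int(u)].tolist() if 0<=v<384 and 0<=u<512 else None for u,v in uv])
E
```

```text
0.03 [[-53.6, 5.7], [18.0, 8.8], [-4.7, 1.3], [-4.7, 14.3], [-62.9, 36.1]]
0.05 [[-55.6, 2.6], [11.1, 5.5], [-10.1, -1.5], [-10.1, 10.6], [-64.2, 30.9]]
0.07 [[-57.6, -0.5], [4.1, 2.1], [-15.5, -4.3], [-15.5, 6.8], [-65.6, 25.6]]
0.08 [[-58.6, -2.1], [0.7, 0.5], [-18.1, -5.7], [-18.1, 5.0], [-66.2, 23.0]]
row180 [172, 169, 165, 129, 100, 102, 101, 102, 102, 101, 102, 101, 101, 101, 126, 121, 149, 126, 184, 192, 188, 169, 110, 83, 83, 83, 85, 84, 85, 85, 87, 81, 162, 163, 93, 157, 146, 154, 156, 160, 158, 148]
[[467.0, 149.0], [469.0, 148.0], [474.0, 147.0], [478.0, 147.0], [482.0, 146.0], [480.0, 145.0], [484.0, 145.0], [532.0, 153.0], [479.0, 141.0]]
[[25, 31, 33], [31, 31, 33], [80, 84, 83], [80, 85, 84], [81, 85, 86], [80, 84, 84], [81, 87, 87], None, [81, 88, 85]]
```

The strip is 12 mm wide at magazine y of about 0 to 5, so that roller is inside the slot, and its end is at x of about -57. The apron is an even grey with nothing on it. The tray's payload shows it is empty, and it stands free on the bench. Handing in.

```bash
python3 -c "
from station import r
print(r.finish_job())"
```

```text
the job is handed in; nothing more can be done
None
```

The tray rested level on the rail for over a second, was tipped out into the magazine, and now stands empty on the bench, clear of the magazine and released; the job is handed in at about 28 s, but I saw only one of the five rollers in the slot and inferred the rest from the empty tray's weight and the clear apron.

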